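# Stow the round-bottomed flask for the road

### The job

Take the round-bottomed copper flask out of its leaning green rest and set it upright in the level ring of the blue stand, so that it sits level and centred. Once you have let go of it, swing the stand's yellow keeper bar, the one with the red knob, fully home over the flask. Do not drop the flask, and leave the other things on the shelf where they are.

Things in the scene. Friction and masses are not known exactly. Their poses are not given: they have to be found in the camera images.
- flask: round-bottomed copper flask: ball of 90 mm diameter with a brass band; straight round neck 26 mm thick, from 43 to 88 mm from the ball's centre, then a black stopper 23 mm thick up to 95 mm. Origin: the ball's centre; z runs along the neck. 0.2 to 0.4 kg, balanced about the ball's centre, so it stays at whatever angle it is left in a ring
- rest: fixed green-based leaning rest, base 150 x 110 mm: a slanted dark ring on four legs in which the flask leans at the start. Origin: on the table under the ball's centre; the neck leans to its -x, roughly towards the robot, 35 degrees from vertical, ball centre 85 mm above the table
- stand: fixed blue-based ring stand, base 180 x 110 x 10 mm, with a level steel ring on four legs and a steel post, 18 mm thick, 80 mm from the ring's axis towards its -x. Origin: on the table below the ring's centre; z up
- ring_top (a point): centre of the level ring's mouth, 70 mm above the table; ring 68 mm inside, 80 mm outside diameter, 12 mm high, open below. With the flask seated the ball's centre is 29 to 30 mm above this point
- keeper_pivot (a point): pivot of the keeper bar on top of the post, 153.5 mm above the table, at the bar's mid-thickness; axes as the stand's
- keeper_knob (a point): middle of the red upright knob (18 mm thick, 36 mm tall, its top 195.5 mm above the table) standing on the keeper bar 130 mm from the pivot. The yellow bar is 12 mm wide and 12 mm thick, 140 mm long, its top 159.5 mm above the table. Its y axis points along the bar from the pivot to the knob
- keeper (a joint): swing of the keeper bar about its upright pivot, rad. At 0 the bar points to the stand's +y, clear of the ring; the value grows clockwise seen from above, towards the stand's +x; at 1.253 it meets its stop, fully home, the bar just above the seated ball and 6 mm beside the neck. Starts between 0 and 0.3; stays where left (about 0.5 N at the knob moves it)
- tub: bystander: red tub of heel nails, 100 x 90 x 55 mm; origin: centre of its underside
- tin: bystander: round brass polish tin, 70 mm across, 27 mm high; origin: centre of its underside
- sole: bystander: black rubber sandal sole, 290 mm long, 14 mm thick; origin: centre of its underside
- stick: bystander: wooden burnishing stick, 195 mm long, 22 mm thick, lying flat; origin: centre of its underside
- anvil: bystander: chrome cobbler's anvil head, about 110 x 60 mm, 93 mm high; origin: centre of its underside
- brush: bystander: shoe brush, 160 x 50 mm, 40 mm high; origin: centre of its underside
Mind the look-alikes: they are no part of the job. What is shaped like the flask but purple is not meant.

How it is judged (in metres and radians):
On the way:
1. the flask sits level and centred in the stand's ring, let go, the keeper bar still swung aside (under 0.6 rad) (horizontal distance between flask and ring_top below 0.005 m and z of flask in the frame of ring_top between 0.024 and 0.035 m and angle between flask's own z axis and vertical below 0.105 rad and contact force between flask and the fingers below 0.1 N and linear speed of flask below 0.02 m/s and value of joint keeper below 0.6 rad), for 0.3 s.
At the end, for the whole second after the job is handed in: The flask rests, released, in the stand's ring: ball centre within 5 mm of the ring's axis and 24 to 35 mm above the ring's mouth, neck within 6 degrees of vertical; the keeper bar is home (joint above 1.19 of 1.253 rad) (horizontal distance between flask and ring_top below 0.005 m and z of flask in the frame of ring_top between 0.024 and 0.035 m and angle between flask's own z axis and vertical below 0.105 rad and contact force between flask and the fingers below 0.1 N and linear speed of flask below 0.02 m/s and value of joint keeper above 1.19 rad and angular speed of flask below 0.1 rad/s); the robot touches nothing.
It fails at once if the flask falls from rest, hand or stand (ball centre below 60 mm) (height (world z) of flask below 0.06 m).
It fails at once if another thing on the shelf is moved more than 25 mm (distance of any of tub, tin, sole, stick, anvil, brush from where it was at the start of the episode above 0.025 m).
It also fails if it takes over 54 s, if anything falls off the work surface, if the arm or the gripper's body presses on something with over 40 N, if the wrist force passes 120 N, or if a joint passes its speed limit or range.

### The arm

A 6-joint arm with a two-finger parallel gripper is mounted at the origin on the work surface. World frame = base frame: x ahead of the robot, y to its left, z up, the work surface at z = 0. Lengths are in mm, angles in rad, forces in N, time in s.
With the tool pointing down it reaches from about 350 to 975 mm from the base axis. Payload 7.1 kg.
Tool frame: the origin (TCP) lies at the very end of the fingers, on their centre line; the grasp point (between the pads) lies 19 mm behind it (ctrl.pinch_z is the distance from the TCP to the grasp point, in mm); z points along the fingers, y is the direction in which the jaws open and shut (so a half turn about z gives the same grasp; the last joint's range is limited). The gripper opens to 88 mm and grips with 3 to 60 N. Pads are 20 mm wide; open, the fingers measure 115 mm over their backs; the gripper's body (75 mm by 178 mm) begins 61 mm behind the grasp point.
Start: joints at [-1.281, 0.423, 1.63, -0, 1.089, -0.019], TCP at [189.965, -595.414, 222.675] pointing down, gripper open.
Joint ranges: [-3, 3], [-0.9, 2.11], [0.09, 2.58], [-1.31, 4.45], [0.11, 2.69], [-2.54, 2.54]. Speed limits (rad/s): [2.39, 2.39, 3.01, 3.14, 3.14, 3.14].

### API

Orientations are given as a rotation vector (axis times angle).
In Python, from workcell import ctrl gives the robot as it stands.
- The arm moves only by the shell command python3 -m inch 'ROWS' [OPENING]. ROWS is JSON, a list of rows, each an object with "xyz": the shift along the tool's x, y, z in cm, a list of three; "spin": the turn about the tool's z in degrees. A call has 1 to 20 rows; each row is the pose to reach, as a shift and turn from the pose measured when the call began, along the tool's axes at that moment; what a row does not reach only later rows make up. A row lasts 1/10 s, in which the tool goes at most 50 mm and 8.59 degrees, less where a joint would pass 70% of its speed; a pose out of reach is approached as far as the arm can. A call with a gripper value outside its range is refused whole. OPENING is the closure, from 0 (fully open) to 1 (shut), set as the call begins (- or left out, the last holds). The fingers move at their own pace and stop on an object; the grip force is fixed at half the most. Time passes only in rows, so rows that repeat a pose let the fingers close. It gives the time, the measured TCP pose, the force and the opening at its end, in the units of the state.
- ctrl.get_obs(): the state, without advancing time (a new reading comes with each control period).
- ctrl.get_image(name): name is "scene" or "top"; returns the picture (384x512x3 uint8, red, green, blue); there is no depth.
- ctrl.camera_info(name): a dict with "camera_matrix" (3x3 intrinsics, pixels), "R" (3x3) and "t" (3): a world point X has camera coordinates R X + t. Camera axes: x right, y down, z forward; pixel columns grow to the right and rows downward; lengths in mm; the calibration is good to about 2 mm. A picture is of the moment at which its call begins. camera_info takes no time and is no camera call.
- ctrl.close_job(): hands the job in, once; it reports no verdict.
The state is a dict: "t": time; "qpos": joint angles; "qvel": joint speeds; "joint_torque": joint torques, N m; "ee_pos": TCP position; "orientation": TCP orientation; "ft_force": force on the tool from outside, world axes, zero at the start; "moment": the same for the moment, N m; "width": finger opening in mm.
Only numpy, scipy, OpenCV 4.12 (cv2) and the standard library are available. Lean on these libraries where they do the work, as an engineer would, in place of code of your own. Each camera call takes 0.05 s, during which the arm holds its last target. There are 200 camera calls.

## Working session

There is one attempt and no reset: what is moved stays moved. The work goes in short steps, Python scripts to look and compute and a shell command to move; the robot and the scene stay as the last step left them, time stands still between calls to the robot, and variables do not carry over. Pictures are saved under pics/ and viewed, about 8 in all and at most 12, crops included, and the job is handed in when it is done.

```bash
ls; mkdir -p pics
python3 - <<'E'
from workcell import ctrl
import cv2,numpy as np
for n in("scene","top"):
    im=ctrl.get_image(n); cv2.imwrite(f"pics/{n}0.png",im[:,:,::-1])
    c=ctrl.camera_info(n); R=np.array(c["R"]);t=np.array(c["t"]); print(n,np.round(c["camera_matrix"],1).tolist(),np.round(-R.T@t),np.round(R,3).tolist())
o=ctrl.get_obs();print(o)
E
python3 -c "
import cv2,numpy as np
a=cv2.imread('pics/scene0.png');b=cv2.imread('pics/top0.png')
cv2.imwrite('pics/both0.png',cv2.resize(np.vstack([a,b]),(400,600)))"
```

```text
pics
scene [[419.3, 0.0, 253.4], [0.0, 419.3, 193.4], [0.0, 0.0, 1.0]] [1097.  798.  736.] [[-0.835, 0.55, -0.023], [0.308, 0.433, -0.847], [-0.456, -0.714, -0.531]]
top [[438.4, 0.0, 255.0], [0.0, 438.4, 191.4], [0.0, 0.0, 1.0]] [ 3.390e+02 -1.000e+00  1.296e+03] [[-0.014, -1.0, 0.018], [-0.983, 0.01, -0.183], [0.183, -0.021, -0.983]]
{'t': 0.1, 'qpos': array([-1.28096694e+00,  4.23802641e-01,  1.63062867e+00, -1.68846581e-05,
        1.08862710e+00, -1.89967306e-02]), 'qvel': array([ 0.00059025, -0.00191105, -0.00165932,  0.0012431 ,  0.00021073,
        0.00075455]), 'joint_torque': array([ 3.28824080e-04, -5.45614457e+01, -2.74324912e+01,  6.45806990e-02,
        1.88702450e-02, -9.89460204e-06]), 'ee_pos': array([ 189.83403522, -594.91916238,  221.94965059]), 'orientation': array([-3.10277892e+00, -4.82966578e-01,  3.33952582e-04]), 'ft_force': array([ 0.09449358, -1.22534357, -1.01331265]), 'moment': array([ 0.01467194, -0.01293512, -0.02631263]), 'width': 88.03415522094174}
```

View pics/scene0.png

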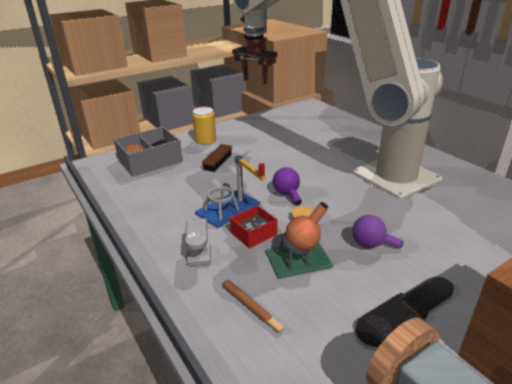

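View pics/top0.png

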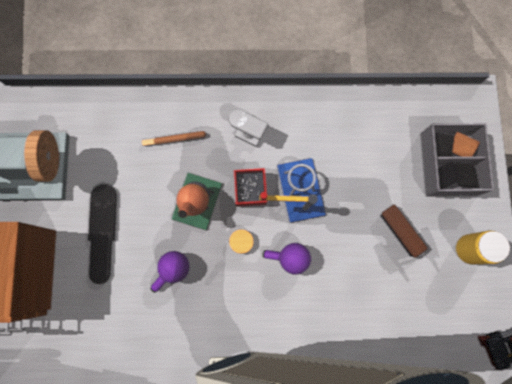

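Top view: the copper flask is at (192,198) on the green base, with purple look-alikes at (173,268) and (295,258). The blue stand's ring is at (302,177) and its keeper bar runs from (308,199) to the knob at (264,197). Only the (192,198) flask is copper and sits in the green rest. Next I'll confirm that in an enlarged crop and measure it.

```bash
cat > h.py <<'E'
import numpy as np,cv2
from workcell import ctrl
def cam(n):
    c=ctrl.camera_info(n);return np.array(c["camera_matrix"]),np.array(c["R"]),np.array(c["t"])
def ray(n,p):
    K,R,t=cam(n);d=R.T@np.linalg.inv(K)@[p[0],p[1],1];return -R.T@t,d/np.linalg.norm(d)
def atz(n,p,z):
    o,d=ray(n,p);return o+d*(z-o[2])/d[2]
def tri(p,q):
    a,d=ray("scene",p);b,e=ray("top",q)
    s=np.linalg.lstsq(np.c_[d,-e],b-a,rcond=None)[0];u,v=a+s[0]*d,b+s[1]*e
    return (u+v)/2,np.linalg.norm(u-v)
def proj(n,X):
    K,R,t=cam(n);p=K@(R@np.array(X)+t);return p[:2]/p[2]
def circ(m):
    d=cv2.distanceTransform(m.astype(np.uint8),cv2.DIST_L2,5);r=d.max();ys,xs=np.where(d>r-.6);return (xs.mean(),ys.mean()),r
E
python3 - <<'E'
from h import *
C={}
for n in("scene","top"):
    im=cv2.imread(f"pics/{n}0.png");hsv=cv2.cvtColor(im,cv2.COLOR_BGR2HSV);H,S,V=cv2.split(hsv)
    box=dict(scene=(260,190,340,285),top=(165,165,230,235))[n]
    w=np.zeros(H.shape,bool);w[box[1]:box[3],box[0]:box[2]]=1
    cop=w&((H<16)|(H>175))&(S>110)&(V>70)
    cop=cv2.morphologyEx(cop.astype(np.uint8),cv2.MORPH_CLOSE,np.ones((5,5)))
    c,r=circ(cop);C[n]=c
    yy,xx=np.mgrid[:384,:512];far=(cop>0)&(np.hypot(xx-c[0],yy-c[1])>r+3)
    print(n,"ball",c,r,"at85",atz(n,c,85),"neck px",xx[far].mean(),yy[far].mean(),far.sum())
    g=w&(H>50)&(H<95)&(S>80);b=(H>100)&(H<125)&(S>130)
    if n=="top":
        for nm,m,z in(("green",g,8),("blue",b&(xx>260)&(xx<340)&(yy>150)&(yy<230),10)):
            q=cv2.boxPoints(cv2.minAreaRect(np.argwhere(m)[:,::-1].astype(np.float32)));P=np.array([atz(n,p,z) for p in q])
            print(nm,np.round(P[:,:2]),np.round(P[:,:2].mean(0)),np.round(np.linalg.norm(np.diff(P,axis=0),axis=1)))
        for nm,m,z in(("yellow",(H>20)&(H<32)&(S>120)&(yy>185)&(yy<210)&(xx>255)&(xx<325),159.5),):
            ys,xs=np.where(m);print(nm,len(xs),atz(n,(xs.min(),ys[xs==xs.min()].mean()),z),atz(n,(xs.max(),ys[xs==xs.max()].mean()),z))
print(tri(C["scene"],C["top"]))
a=cv2.imread("pics/scene0.png")[150:285,170:350];b=cv2.imread("pics/top0.png")[140:240,160:340]
cv2.imwrite("pics/c1.png",np.vstack([cv2.resize(a,None,fx=2.5,fy=2.5,interpolation=2),cv2.resize(b,None,fx=2.5,fy=2.5,interpolation=2)]))
E
```

```text
scene ball (np.float64(303.3333333333333), np.float64(232.0)) 16.196898 at85 [536.87052725 149.81373142  85.        ] neck px 279.6873822975518 222.3069679849341 531
top ball (np.float64(192.33333333333334), np.float64(198.66666666666666)) 14.181398 at85 [545.61003388 148.61875303  85.        ] neck px nan nan 0
green [[502. 215.]
 [639. 172.]
 [604.  75.]
 [468. 120.]] [553. 145.] [144. 103. 143.]
blue [[ 658.  -98.]
 [ 681. -202.]
 [ 507. -233.]
 [ 486. -131.]] [ 583. -166.] [107. 176. 104.]
yellow 101 [532.58731749 -61.91747595 159.5       ] [ 527.53757902 -162.05238983  159.5       ]
(array([542.34584512, 150.62419405,  88.42258492]), np.float64(7.2288773253471685))<stdin>:11: RuntimeWarning: Mean of empty slice.
  ret = ret.dtype.type(ret / rcount)
```

View pics/c1.png

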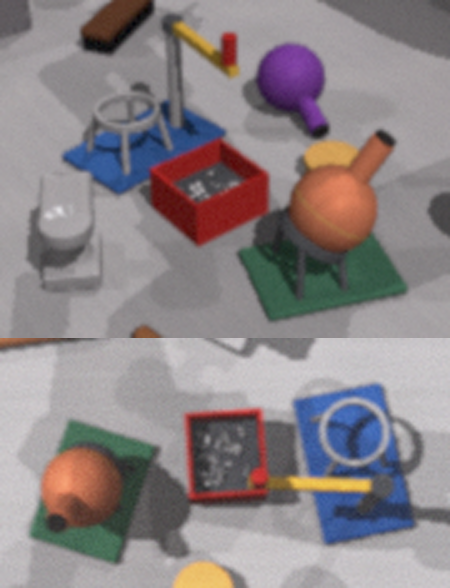

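The crop confirms it: copper ball with its neck and black stopper in the green-based rest, stopper at scene ≈(324,205) and top ≈(183,213.6). The level ring is at top ≈(301.6,177.2) with the keeper swung aside. Now the stopper, ring and knob positions.

Run:
```python
from h import *
np.set_printoptions(precision=1,suppress=True)
print("stopper",tri((324,205.2),(182.8,213.6)),atz("top",(182.8,213.6),162))
print("ball",tri((303.6,232.7),(192.4,199.2)),"top85",atz("top",(192.4,199.2),85),"sc85",atz("scene",(303.6,232.7),85))
f=lambda x,y:(170+x/2.5,150+y/2.5)
g=lambda x,y:(160+x/2.5,140+(y-338)/2.5)
print("ring",atz("top",g(354,431),70),atz("scene",f(127,108),70),tri(f(127,108),g(354,431)))
print("knobtop",tri(f(230,38),g(259,475)), "post/pivot",tri(f(172,20),g(381,486)))
o=ctrl.get_obs();from scipy.spatial.transform import Rotation as Ro
print(Ro.from_rotvec(o["orientation"]).as_matrix(),o["ee_pos"])
```

```text
stopper (array([491.9, 165.8, 158.3]), np.float64(5.4872000776011545)) [493.4 163.3 162. ]
ball (array([541.3, 150.7,  85.8]), np.float64(7.101559491795726)) top85 [544.1 148.4  85. ] sc85 [538.2 152.5  85. ]
ring [ 607.4 -161.5   70. ] [ 604.9 -155.7   70. ] (array([ 605.5, -160. ,   68.7]), np.float64(5.201641477408128))
knobtop (array([533.1, -44.6, 191.6]), np.float64(6.242879250393177)) post/pivot (array([ 527.1, -175.6,  157.1]), np.float64(3.7304750765068153))
[[ 1.   0.3 -0. ]
 [ 0.3 -1.   0. ]
 [ 0.  -0.  -1. ]] [ 189.8 -594.9  221.9]
```

```bash
cat >> h.py <<'E'
from scipy.spatial.transform import Rotation as Ro
def go(x=None,y=None,z=None,az=None):
    "tool shift (cm) and spin (deg) to world TCP x,y,z and tool-x azimuth"
    o=ctrl.get_obs();p=np.array(o["ee_pos"]);M=Ro.from_rotvec(o["orientation"]).as_matrix()
    g=np.array([p[i] if v is None else v for i,v in enumerate((x,y,z))]);a=np.degrees(np.arctan2(M[1,0],M[0,0]))
    print("at",p.round(1),"az",a.round(1),"q",o["qpos"].round(2),"F",o["ft_force"].round(1),"w",round(o["width"],1),"t",round(o["t"],2))
    print("xyz cm",(M.T@(g-p)/10).round(2),"spin",None if az is None else round((a-az+180)%360-180,1))
E
python3 -c "
from h import *
go(502.7,162.5,260,-17.5)"
python3 -m inch '[{"xyz":[52.9,-62.6,-4],"spin":35},{"xyz":[52.9,-62.6,-4],"spin":35},{"xyz":[52.9,-62.6,-4],"spin":35},{"xyz":[52.9,-62.6,-4],"spin":35},{"xyz":[52.9,-62.6,-4],"spin":35},{"xyz":[52.9,-62.6,-4],"spin":35},{"xyz":[52.9,-62.6,-4],"spin":35},{"xyz":[52.9,-62.6,-4],"spin":35},{"xyz":[52.9,-62.6,-4],"spin":35},{"xyz":[52.9,-62.6,-4],"spin":35},{"xyz":[52.9,-62.6,-4],"spin":35},{"xyz":[52.9,-62.6,-4],"spin":35},{"xyz":[52.9,-62.6,-4],"spin":35},{"xyz":[52.9,-62.6,-4],"spin":35},{"xyz":[52.9,-62.6,-4],"spin":35},{"xyz":[52.9,-62.6,-4],"spin":35},{"xyz":[52.9,-62.6,-4],"spin":35},{"xyz":[52.9,-62.6,-4],"spin":35},{"xyz":[52.9,-62.6,-4],"spin":35},{"xyz":[52.9,-62.6,-4],"spin":35}]' 0
python3 -c "
from h import *
go(502.7,162.5,200,-17.5)"
```

```text
at [ 189.8 -594.9  221.9] az 17.7 q [-1.28  0.42  1.63 -0.    1.09 -0.02] F [ 0.1 -1.2 -1. ] w 88.0 t 0.1
xyz cm [ 52.83 -62.65  -3.71] spin 35.2
t: 2.1
ee_pos: [502.8, 161.0, 262.5]
orientation: [-3.105, 0.474, 0.003]
ft_force: [-0.5, 0.3, -0.4]
width: 87.9
at [502.8 161.  262.5] az -17.4 q [0.29 0.23 1.81 0.   1.1  2.16] F [-0.5  0.3 -0.4] w 87.9 t 2.1
xyz cm [-0.04 -0.14  6.25] spin 0.1
```

```bash
python3 -m inch '[{"xyz":[0,-0.1,5.0],"spin":0},{"xyz":[0,-0.1,7.5],"spin":0},{"xyz":[0,-0.1,7.5],"spin":0},{"xyz":[0,-0.1,7.5],"spin":0}]' 0
python3 - <<'E'
from h import *
a=ctrl.get_image("scene")[:,:,::-1];b=ctrl.get_image("top")[:,:,::-1]
cv2.imwrite("pics/s2.png",a);cv2.imwrite("pics/t2.png",b)
f=lambda i,x,y:cv2.resize(i[y:y+110,x:x+130],None,fx=3,fy=3,interpolation=2)
cv2.imwrite("pics/c2.png",np.hstack([f(a,250,165),f(b,130,140)]))
go(502.7,162.5,123,-17.5)
E
```

```text
t: 2.5
ee_pos: [503.0, 161.0, 188.0]
orientation: [-3.105, 0.476, 0.003]
ft_force: [-1.2, 0.3, 0.6]
width: 87.7
at [504.1 161.7 189.2] az -17.4 q [0.29 0.33 1.87 0.   0.94 2.16] F [ 0.2 -0.7  0.4] w 88.0 t 2.6
xyz cm [-0.16 -0.02  6.62] spin 0.1
```

View pics/c2.png

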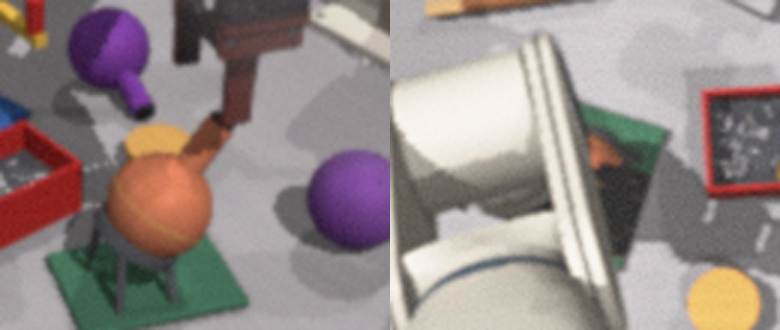

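The scene crop shows the open fingers above the stopper: near finger tip at scene ≈(329,203), far one at ≈(312,185), stopper at ≈(324,205). The arm blocks the top view. I'll compare the tool projection with these pixels.

Run:
```python
from h import *
p=np.array([503.5,161.3,188.5]);j=np.array([.3,.954,0])
for s in(-50,0,50):print(proj("scene",p+s*j))
print(proj("scene",[492,165.5,158]),proj("scene",[541,150.5,85]))
```

```text
[310.84178101 185.32598588]
[318.81686213 195.43194148]
[327.46133534 206.38614509]
[322.76353417 205.16991714] [302.23215134 232.70686051]
```

```bash
python3 -m inch '[{"xyz":[-0.1,0,2],"spin":0},{"xyz":[-0.1,0,4],"spin":0},{"xyz":[-0.1,0,5.5],"spin":0},{"xyz":[-0.1,0,6.5],"spin":0},{"xyz":[-0.1,0,6.5],"spin":0},{"xyz":[-0.1,0,6.5],"spin":0}]' 0
python3 -m inch '[{"xyz":[0,0,0],"spin":0},{"xyz":[0,0,0],"spin":0},{"xyz":[0,0,0],"spin":0},{"xyz":[0,0,0],"spin":0},{"xyz":[0,0,0],"spin":0},{"xyz":[0,0,0],"spin":0},{"xyz":[0,0,0],"spin":0},{"xyz":[0,0,0],"spin":0}]' 1
```

```text
t: 3.2
ee_pos: [503.9, 162.3, 125.1]
orientation: [-3.103, 0.475, -0.003]
ft_force: [1.1, 0.3, -0.2]
width: 87.9
t: 4.0
ee_pos: [503.9, 162.3, 125.1]
orientation: [-3.103, 0.475, -0.003]
ft_force: [-0.8, 2.0, 1.7]
width: 27.5
```

```bash
python3 -m inch '[{"xyz":[0,0,-0.5],"spin":0},{"xyz":[0,0,-1.5],"spin":0},{"xyz":[0,0,-3],"spin":0},{"xyz":[0,0,-5],"spin":0},{"xyz":[0,0,-7],"spin":0},{"xyz":[0,0,-9],"spin":0},{"xyz":[0,0,-11],"spin":0},{"xyz":[0,0,-12],"spin":0},{"xyz":[0,0,-12],"spin":0}]' 1
python3 - <<'E'
from h import *
a=ctrl.get_image("scene")[:,:,::-1]
cv2.imwrite("pics/s3.png",a)
cv2.imwrite("pics/c3.png",cv2.resize(a[110:270,240:380],None,fx=3,fy=3,interpolation=2))
go(606,-159.5,260,101.5)
E
```

```text
t: 4.9
ee_pos: [504.3, 162.3, 246.7]
orientation: [-3.102, 0.475, -0.007]
ft_force: [0.8, -0.3, -2.7]
width: 25.3
at [503.6 162.1 245.5] az -17.4 q [0.29 0.25 1.82 0.   1.06 2.16] F [-0.6  0.  -3.4] w 25.4 t 4.95
xyz cm [19.4  27.61 -1.49] spin -118.9
```

View pics/c3.png

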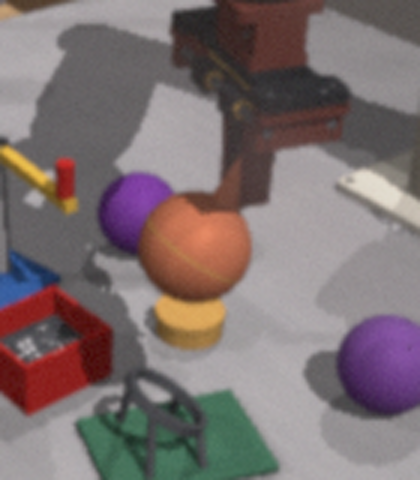

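The flask is lifted clear and still leaning, with the ball at scene ≈(305,192). I'll work out its current tilt.

Run:
```python
from h import *
im=cv2.imread("pics/s3.png");H,S,V=cv2.split(cv2.cvtColor(im,cv2.COLOR_BGR2HSV))
m=((H<16)|(H>175))&(S>110)&(V>60);m[:174]=0;m[214:]=0;m[:,:283]=0;m[:,327:]=0
m=cv2.morphologyEx(m.astype(np.uint8),cv2.MORPH_OPEN,np.ones((5,5)));ys,xs=np.where(m);print(xs.min(),xs.max(),ys.min(),ys.max(),circ(m))
g=np.array([503.8,162.2,265]);l=np.array([-.954,.3,0])
for th in(15,20,25,30,35,40):
    t=np.radians(th);print(th,proj("scene",g-71*(np.sin(t)*l+[0,0,np.cos(t)])),(g-71*(np.sin(t)*l+[0,0,np.cos(t)])).round(1))
```

```text
287 322 174 210 ((np.float64(304.5), np.float64(191.5)), np.float32(17.381397))
15 [312.071978   194.11516643] [521.3 156.7 196.4]
20 [309.81716276 193.8635744 ] [527.  154.9 198.3]
25 [307.6338752  193.41814778] [532.4 153.2 200.7]
30 [305.53790169 192.78053285] [537.7 151.5 203.5]
35 [303.54472206 191.95364383] [542.7 150.  206.8]
40 [301.66941014 190.9416935 ] [547.3 148.5 210.6]
```

```bash
python3 -c "
from h import *
go(613.9,-198.2,300,101.5)"
python3 -m inch '[{"xyz":[0,0,-1.5],"spin":0},{"xyz":[0,0,-3.5],"spin":0},{"xyz":[0,0,-5],"spin":0},{"xyz":[0,0,-5.5],"spin":0}]' 1
python3 -c "
from h import *
go(613.9,-198.2,300,101.5)"
```

```text
at [503.6 162.1 245.5] az -17.4 q [0.29 0.25 1.82 0.   1.06 2.16] F [-0.6  0.  -3.4] w 25.4 t 4.95
xyz cm [21.32 31.06 -5.5 ] spin -118.9
t: 5.35
ee_pos: [503.6, 162.0, 300.7]
orientation: [-3.103, 0.475, -0.005]
ft_force: [0.5, -0.2, -2.7]
width: 25.5
at [503.6 162.  300.7] az -17.4 q [0.29 0.19 1.77 0.   1.18 2.16] F [ 0.5 -0.2 -2.7] w 25.5 t 5.35
xyz cm [2.131e+01 3.107e+01 3.000e-02] spin -118.9
```

```bash
python3 -m inch '[{"xyz":[0.5,0.8,0],"spin":-3},{"xyz":[1.5,2.2,0],"spin":-9},{"xyz":[2.9,4.2,0],"spin":-16},{"xyz":[4.4,6.4,0],"spin":-24},{"xyz":[5.9,8.6,0],"spin":-32},{"xyz":[7.4,10.8,0],"spin":-40},{"xyz":[8.9,13.0,0],"spin":-48},{"xyz":[10.4,15.2,0],"spin":-56},{"xyz":[11.9,17.4,0],"spin":-64},{"xyz":[13.4,19.6,0],"spin":-72},{"xyz":[14.9,21.8,0],"spin":-80},{"xyz":[16.4,24.0,0],"spin":-88},{"xyz":[17.9,26.2,0],"spin":-96},{"xyz":[19.2,28.0,0],"spin":-104},{"xyz":[20.3,29.6,0],"spin":-111},{"xyz":[21.0,30.6,0],"spin":-116},{"xyz":[21.3,31.1,0],"spin":-119},{"xyz":[21.3,31.1,0],"spin":-119},{"xyz":[21.3,31.1,0],"spin":-119}]' 1
python3 -c "
from h import *
go(613.9,-198.2,175,101.5)"
```

```text
t: 7.25
ee_pos: [613.2, -198.2, 298.9]
orientation: [-1.987, -2.432, -0.005]
ft_force: [-0.2, -0.5, -3.6]
width: 25.1
at [ 613.2 -198.2  298.9] az 101.5 q [-0.33  0.38  1.51  0.    1.25 -0.53] F [-0.2 -0.5 -3.6] w 25.1 t 7.25
xyz cm [-0.05  0.05 12.39] spin -0.0
```

```bash
python3 -m inch '[{"xyz":[-0.05,0.05,1.5],"spin":0},{"xyz":[-0.05,0.05,4],"spin":0},{"xyz":[-0.05,0.05,6.5],"spin":0},{"xyz":[-0.05,0.05,9],"spin":0},{"xyz":[-0.05,0.05,11.5],"spin":0},{"xyz":[-0.05,0.05,13],"spin":0},{"xyz":[-0.05,0.05,13.4],"spin":0},{"xyz":[-0.05,0.05,13.4],"spin":0}]' 1
python3 - <<'E'
from h import *
a=ctrl.get_image("scene")[:,:,::-1];b=ctrl.get_image("top")[:,:,::-1]
cv2.imwrite("pics/s4.png",a);cv2.imwrite("pics/t4.png",b)
f=lambda i,x,y:cv2.resize(i[y:y+120,x:x+110],None,fx=3.5,fy=3.5,interpolation=2)
cv2.imwrite("pics/c4.png",np.hstack([f(a,180,120),f(b,250,110)]))
go()
E
```

```text
t: 8.05
ee_pos: [613.8, -197.9, 164.3]
orientation: [-1.987, -2.431, -0.005]
ft_force: [-0.3, 0.7, -2.2]
width: 25.8
at [ 614.8 -198.4  165.9] az 101.5 q [-0.33  0.52  1.62  0.    1.   -0.53] F [-0.1  0.4 -3.5] w 25.6 t 8.15
xyz cm [0. 0. 0.] spin None
```

View pics/c4.png

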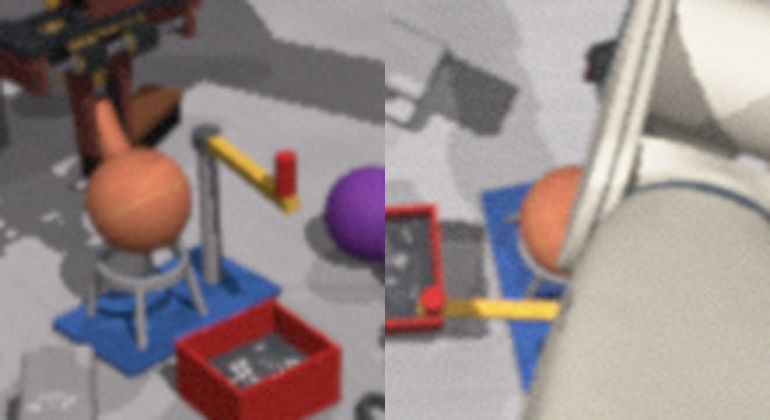

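The scene crop shows the tilted ball just above the ring, ball centre at ≈(219.7,177.1). In the top view its left edge is at ≈288.6 and its upper edge at ≈157. I'll check this against the ring axis.

Run:
```python
from h import *
np.set_printoptions(precision=1,suppress=True)
for n in("scene","top"):
    print(n,"ring",proj(n,[606,-159.5,70]),"ball",[proj(n,[606,-159.5,z]) for z in(120,125,130)])
print(tri((219.7,177.1),(305.2,173.7)))
for z in (122,126):print(atz("scene",(219.7,177.1),z),atz("top",(305.2,173.7),z))
print("ring measured",atz("scene",(220.8,193.2),70),atz("top",(301.6,177.2),70))
```

```text
scene ring [219.9 192.8] ball [array([218.8, 178.4]), array([218.6, 176.9]), array([218.5, 175.4])]
top ring [300.9 177.7] ball [array([303.1, 173.8]), array([303.4, 173.4]), array([303.6, 173. ])]
(array([ 603.5, -163.3,  122.4]), np.float64(5.268498564286737))
[ 601.7 -161.3  122. ] [ 605.8 -164.9  122. ]
[ 604.9 -155.   126. ] [ 604.9 -164.4  126. ]
ring measured [ 604.9 -155.7   70. ] [ 607.4 -161.5   70. ]
```

```bash
python3 -m inch '[{"xyz":[0.25,0.2,0.5],"spin":0},{"xyz":[0.25,0.2,1.2],"spin":0},{"xyz":[0.25,0.2,1.8],"spin":0},{"xyz":[0.25,0.2,2.0],"spin":0},{"xyz":[0.25,0.2,2.0],"spin":0}]' 1
python3 -m inch '[{"xyz":[0,0,0.1],"spin":0},{"xyz":[0,0,0.2],"spin":0},{"xyz":[0,0,0.2],"spin":0}]' 1
```

```text
t: 8.65
ee_pos: [615.9, -195.4, 145.3]
orientation: [-1.988, -2.432, -0.006]
ft_force: [-0.6, 0.5, -3.7]
width: 25.4
t: 8.95
ee_pos: [615.9, -195.4, 143.2]
orientation: [-1.988, -2.432, -0.006]
ft_force: [1.3, -0.7, -2.6]
width: 25.6
```

```bash
python3 -m inch '[{"xyz":[0,0,0.1],"spin":0},{"xyz":[0,0,0.15],"spin":0},{"xyz":[0,0,0.15],"spin":0}]' 1
python3 -m inch '[{"xyz":[0,0,0.1],"spin":0},{"xyz":[0,0,0.15],"spin":0},{"xyz":[0,0,0.15],"spin":0}]' 1
```

```text
t: 9.25
ee_pos: [616.0, -195.5, 141.8]
orientation: [1.988, 2.432, 0.006]
ft_force: [-0.7, -0.2, -3.3]
width: 25.4
t: 9.55
ee_pos: [616.3, -195.9, 141.0]
orientation: [1.987, 2.432, 0.006]
ft_force: [-0.9, -2.6, 3.4]
width: 25.8
```

```bash
python3 -m inch '[{"xyz":[0,0,0],"spin":0},{"xyz":[0,0,0],"spin":0},{"xyz":[0,0,0],"spin":0},{"xyz":[0,0,0],"spin":0},{"xyz":[0,0,-1],"spin":0},{"xyz":[0,0,-3],"spin":0},{"xyz":[0,0,-6],"spin":0},{"xyz":[0,0,-8],"spin":0},{"xyz":[0,0,-8],"spin":0}]' 0
python3 - <<'E'
from h import *
a=ctrl.get_image("scene")[:,:,::-1]
cv2.imwrite("pics/s5.png",a)
cv2.imwrite("pics/c5.png",cv2.resize(a[110:240,170:300],None,fx=4,fy=4,interpolation=2))
go(601,-185,225,11.5)
E
```

```text
t: 10.45
ee_pos: [618.0, -196.7, 225.0]
orientation: [1.983, 2.427, 0.009]
ft_force: [-0.5, 0.4, 0.1]
width: 87.7
at [ 617.  -196.3  222.9] az 101.5 q [-0.33  0.45  1.58  0.    1.1  -0.53] F [0.1 0.2 0.2] w 87.4 t 10.5
xyz cm [ 1.43 -1.34 -0.22] spin 90.0
```

View pics/c5.png

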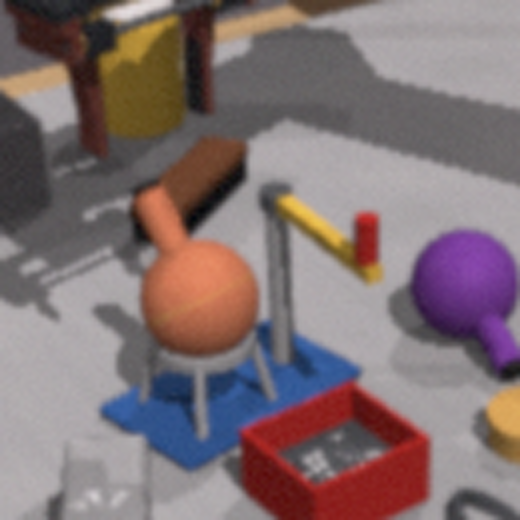

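The flask is seated and leaning away from the keeper. In the scene image the ball is at ≈(220,184) and the stopper at ≈(206.5,159).

Run:
```python
from h import *
im=cv2.imread("pics/s5.png");H,S,V=cv2.split(cv2.cvtColor(im,cv2.COLOR_BGR2HSV))
m=((H<16)|(H>175))&(S>110)&(V>60);m[:160]=0;m[202:]=0;m[:,:200]=0;m[:,240:]=0
c,r=circ(cv2.morphologyEx(m.astype(np.uint8),cv2.MORPH_OPEN,np.ones((5,5))));print(c,r,atz("scene",c,99.5).round(1))
u=np.array([.2,-.98,0]);k=np.array([606,-159.5,99.5])
for e in(-15,0,15):
  for th in(30,35):
    t=np.radians(th);v=Ro.from_euler('z',e,degrees=True).apply(u);print(e,th,(proj("scene",k+92*(np.sin(t)*v+[0,0,np.cos(t)]))-proj("scene",k)).round(1))
go(611,-184,225,11.5)
```

```text
(np.float64(219.33333333333334), np.float64(183.66666666666666)) 13.984499 [ 603.8 -162.7   99.5]
-15 30 [ -8.6 -30. ]
-15 35 [ -9.5 -29.5]
0 30 [-12.1 -28.8]
0 35 [-13.4 -28.2]
15 30 [-14.9 -27.2]
15 35 [-16.6 -26.4]
at [ 617.  -196.3  222.9] az 101.5 q [-0.33  0.45  1.58  0.    1.1  -0.53] F [0.1 0.2 0.2] w 87.4 t 10.5
xyz cm [ 1.33 -0.34 -0.21] spin 90.0
```

```bash
python3 -m inch '[{"xyz":[1.3,-0.3,-0.2],"spin":8},{"xyz":[1.3,-0.3,-0.2],"spin":16},{"xyz":[1.3,-0.3,-0.2],"spin":24},{"xyz":[1.3,-0.3,-0.2],"spin":32},{"xyz":[1.3,-0.3,-0.2],"spin":40},{"xyz":[1.3,-0.3,-0.2],"spin":48},{"xyz":[1.3,-0.3,-0.2],"spin":56},{"xyz":[1.3,-0.3,-0.2],"spin":64},{"xyz":[1.3,-0.3,-0.2],"spin":72},{"xyz":[1.3,-0.3,-0.2],"spin":80},{"xyz":[1.3,-0.3,-0.2],"spin":86},{"xyz":[1.3,-0.3,-0.2],"spin":90},{"xyz":[1.3,-0.3,-0.2],"spin":90},{"xyz":[1.3,-0.3,-0.2],"spin":90}]' 0
python3 -c "
from h import *
go(611,-184,152,11.5)"
```

```text
t: 11.9
ee_pos: [610.9, -184.0, 223.9]
orientation: [-3.125, -0.317, -0.008]
ft_force: [0.6, 0.9, 0.6]
width: 88.1
at [ 610.9 -184.   223.9] az 11.6 q [-0.31  0.44  1.6   0.    1.1   1.05] F [0.6 0.9 0.6] w 88.1 t 11.9
xyz cm [-0.03  0.01  7.19] spin 0.1
```

```bash
python3 -m inch '[{"xyz":[0,0,2],"spin":0},{"xyz":[0,0,4],"spin":0},{"xyz":[0,0,6],"spin":0},{"xyz":[0,0,7.2],"spin":0},{"xyz":[0,0,7.2],"spin":0},{"xyz":[0,-0.5,7.2],"spin":0},{"xyz":[0,-1,7.2],"spin":0},{"xyz":[0,-1.5,7.2],"spin":0},{"xyz":[0,-2,7.2],"spin":0},{"xyz":[0,-2.45,7.2],"spin":0},{"xyz":[0,-2.45,7.2],"spin":0}]' 0
python3 -c "
from h import *
go(606,-160,152,11.5)"
```

```text
t: 13.0
ee_pos: [606.0, -158.9, 151.9]
orientation: [-3.124, -0.318, -0.007]
ft_force: [0.2, -0.7, 0.2]
width: 88.1
at [ 606.  -158.9  151.9] az 11.6 q [-0.28  0.51  1.68  0.    0.95  1.09] F [ 0.2 -0.7  0.2] w 88.1 t 13.0
xyz cm [-0.02  0.11 -0.01] spin 0.1
```

```bash
python3 -m inch '[{"xyz":[0,0.1,0],"spin":0},{"xyz":[0,0.1,0],"spin":0},{"xyz":[0,0.1,0],"spin":0},{"xyz":[0,0.1,0],"spin":0},{"xyz":[0,0.1,0],"spin":0}]' 0.45
python3 -m inch '[{"xyz":[0,0,0],"spin":0},{"xyz":[0,0,0],"spin":0},{"xyz":[0,0,0],"spin":0},{"xyz":[0,0,0],"spin":0}]' 0.68
python3 - <<'E'
from h import *
a=ctrl.get_image("scene")[:,:,::-1];b=ctrl.get_image("top")[:,:,::-1]
cv2.imwrite("pics/s6.png",a)
cv2.imwrite("pics/c6.png",cv2.resize(a[110:240,170:300],None,fx=4,fy=4,interpolation=2))
E
```

```text
t: 13.5
ee_pos: [606.0, -159.9, 151.7]
orientation: [-3.124, -0.318, -0.007]
ft_force: [0.5, -1.1, 1.0]
width: 51.4
t: 13.9
ee_pos: [605.8, -159.7, 151.7]
orientation: [-3.123, -0.318, -0.006]
ft_force: [-0.7, -1.0, -0.3]
width: 28.1
```

View pics/c6.png

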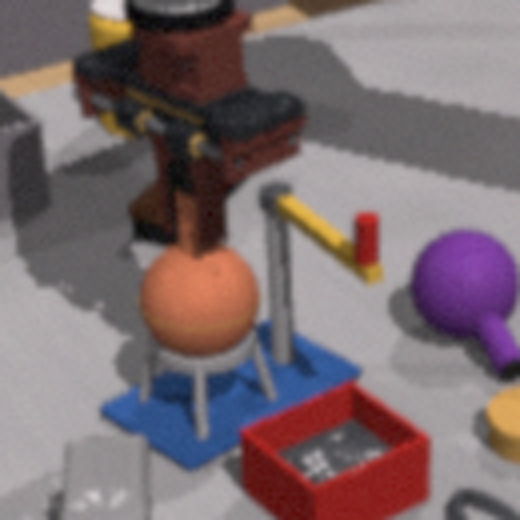

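The crop shows the neck upright between the fingers and the ball seated, with the band level. I'll snug the jaws up, release, rise and check.

```bash
python3 -m inch '[{"xyz":[0,0,0],"spin":0},{"xyz":[0,0,0],"spin":0},{"xyz":[0,0,0],"spin":0}]' 0.70
python3 -m inch '[{"xyz":[0,0,0],"spin":0},{"xyz":[0,0,0],"spin":0},{"xyz":[0,0,0],"spin":0},{"xyz":[0,0,0],"spin":0},{"xyz":[0,0,0],"spin":0},{"xyz":[0,0,-2],"spin":0},{"xyz":[0,0,-5],"spin":0},{"xyz":[0,0,-9],"spin":0},{"xyz":[0,0,-12],"spin":0},{"xyz":[0,0,-12],"spin":0}]' 0
python3 - <<'E'
from h import *
a=ctrl.get_image("scene")[:,:,::-1];b=ctrl.get_image("top")[:,:,::-1]
cv2.imwrite("pics/s7.png",a);cv2.imwrite("pics/t7.png",b)
cv2.imwrite("pics/c7.png",cv2.resize(a[120:220,180:280],None,fx=6,fy=6,interpolation=2))
k=np.array([606,-160,99.5])
print([proj("scene",k+[0,0,h]).round(1) for h in(0,45,88,95)])
go()
E
```

```text
t: 14.3
ee_pos: [605.3, -159.6, 151.0]
orientation: [-3.123, -0.318, -0.005]
ft_force: [0.0, -0.9, 0.2]
width: 26.3
t: 15.3
ee_pos: [607.5, -160.6, 276.1]
orientation: [3.125, 0.318, 0.017]
ft_force: [0.9, 0.1, 0.4]
width: 87.7
[array([219.1, 184.3]), array([218.1, 171. ]), array([217.1, 157.8]), array([216.9, 155.7])]
at [ 605.1 -160.   271.4] az 11.6 q [-0.28  0.37  1.59  0.    1.18  1.09] F [-0.3  0.3  0.5] w 88.1 t 15.4
xyz cm [0. 0. 0.] spin None
```

View pics/c7.png

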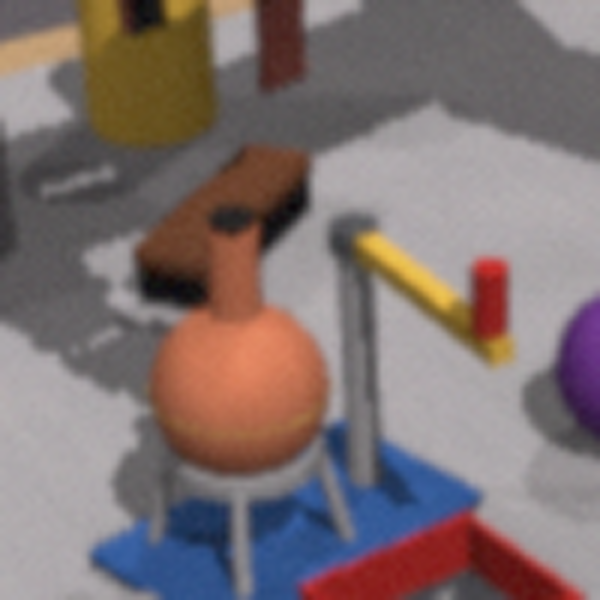

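The flask stands near upright: ball ≈(220,184.7), stopper ≈(218.8,155.5), against (−2.2,−28.6) expected for vertical. That is within about 2–3°. I'll square it on the other axis with one light squeeze, keeping the fingertips above the bar.

```bash
python3 -m inch '[{"xyz":[0.1,0,0],"spin":-8},{"xyz":[0.1,0,0],"spin":-16},{"xyz":[0.1,0,0],"spin":-24},{"xyz":[0.1,0,0],"spin":-32},{"xyz":[0.1,0,0],"spin":-40},{"xyz":[0.1,0,0],"spin":-48},{"xyz":[0.1,0,0],"spin":-56},{"xyz":[0.1,0,0],"spin":-64},{"xyz":[0.1,0,0],"spin":-72},{"xyz":[0.1,0,0],"spin":-80},{"xyz":[0.1,0,0],"spin":-86},{"xyz":[0.1,0,3],"spin":-90},{"xyz":[0.1,0,6],"spin":-90},{"xyz":[0.1,0,8.5],"spin":-90},{"xyz":[0.1,0,10],"spin":-90},{"xyz":[0.1,0,10.5],"spin":-90},{"xyz":[0.1,0,10.5],"spin":-90},{"xyz":[0.1,0,10.5],"spin":-90}]' 0
python3 -c "
from h import *
go(606,-160,166,101.5)"
```

```text
t: 17.2
ee_pos: [607.1, -159.7, 167.2]
orientation: [1.984, 2.433, 0.008]
ft_force: [0.2, -0.0, 0.1]
width: 87.6
at [ 607.1 -159.7  167.2] az 101.6 q [-0.28  0.49  1.67  0.    0.98 -0.48] F [ 0.2 -0.   0.1] w 87.6 t 17.2
xyz cm [-0.01 -0.11  0.12] spin 0.1
```

```bash
python3 -m inch '[{"xyz":[0,-0.1,0],"spin":0},{"xyz":[0,-0.1,0],"spin":0},{"xyz":[0,-0.1,0],"spin":0},{"xyz":[0,-0.1,0],"spin":0},{"xyz":[0,-0.1,0],"spin":0}]' 0.5
python3 -m inch '[{"xyz":[0,0,0],"spin":0},{"xyz":[0,0,0],"spin":0},{"xyz":[0,0,0],"spin":0},{"xyz":[0,0,0],"spin":0},{"xyz":[0,0,0],"spin":0}]' 0.69
python3 -m inch '[{"xyz":[0,0,0],"spin":0},{"xyz":[0,0,0],"spin":0},{"xyz":[0,0,0],"spin":0},{"xyz":[0,0,0],"spin":0},{"xyz":[0,0,0],"spin":0},{"xyz":[0,0,-1],"spin":0},{"xyz":[0,0,-4],"spin":0},{"xyz":[0,0,-8],"spin":0},{"xyz":[0,0,-9],"spin":0},{"xyz":[0,0,-9],"spin":0}]' 0
python3 - <<'E'
from h import *
a=ctrl.get_image("scene")[:,:,::-1]
cv2.imwrite("pics/s8.png",a)
cv2.imwrite("pics/c8.png",cv2.resize(a[120:220,180:280],None,fx=6,fy=6,interpolation=2))
go()
E
```

```text
t: 17.7
ee_pos: [606.1, -159.9, 167.4]
orientation: [1.983, 2.433, 0.008]
ft_force: [-0.6, -0.5, -0.4]
width: 50.9
t: 18.2
ee_pos: [606.0, -159.9, 167.4]
orientation: [1.984, 2.433, 0.007]
ft_force: [-0.7, -0.9, 1.4]
width: 27.5
t: 19.2
ee_pos: [606.8, -160.4, 260.1]
orientation: [1.981, 2.43, 0.01]
ft_force: [0.0, -0.3, -0.4]
width: 87.9
at [ 605.7 -160.1  258.1] az 101.6 q [-0.28  0.39  1.6   0.    1.15 -0.48] F [ 0.1  0.3 -0.3] w 88.1 t 19.25
xyz cm [0. 0. 0.] spin None
```

View pics/c8.png

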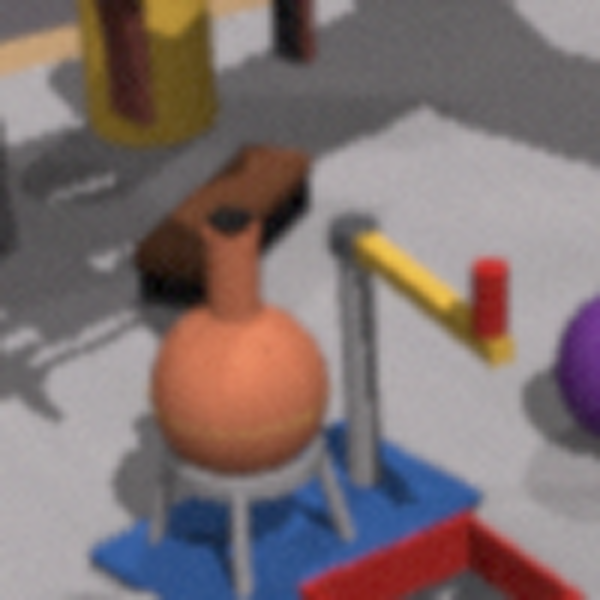

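The flask is level and seated, with the stopper at ≈(218.5,155.5). Next is the keeper: closed fingers go down behind the knob and push it round the arc.

Run:
```python
from h import *
go(502,-48,258,101)
# arc from start pose at az 101 : shifts along tool axes then
P=np.array([527.5,-175.8]);a0=np.radians(101);s=P+130*np.array([np.cos(a0),np.sin(a0)])
X=np.array([np.cos(a0),np.sin(a0)]);Y=np.array([np.sin(a0),-np.cos(a0)])
for f in range(101,36,-4):
    r=np.radians(f);d=P+130*np.array([np.cos(r),np.sin(r)])-s;print(f,round(d@X/10,2),round(d@Y/10,2),101-f)
```

```text
at [ 605.7 -160.1  258.1] az 101.6 q [-0.28  0.39  1.6   0.    1.15 -0.48] F [ 0.1  0.3 -0.3] w 88.1 t 19.25
xyz cm [13.07 -7.9  -0.04] spin 0.6
101 0.0 0.0 0
97 -0.03 0.91 4
93 -0.13 1.81 8
89 -0.28 2.7 12
85 -0.5 3.58 16
81 -0.78 4.45 20
77 -1.12 5.29 24
73 -1.52 6.1 28
69 -1.98 6.89 32
65 -2.48 7.64 36
61 -3.04 8.36 40
57 -3.65 9.03 44
53 -4.3 9.66 48
49 -5.0 10.24 52
45 -5.73 10.78 56
41 -6.5 11.26 60
37 -7.3 11.68 64
```

```bash
python3 -m inch '[{"xyz":[3,-1.8,0],"spin":0},{"xyz":[6,-3.6,0],"spin":0},{"xyz":[9,-5.4,0],"spin":0},{"xyz":[12,-7.3,0],"spin":0},{"xyz":[13.1,-7.9,0],"spin":0.6},{"xyz":[13.1,-7.9,0],"spin":0.6},{"xyz":[13.1,-7.9,3],"spin":0.6},{"xyz":[13.1,-7.9,6],"spin":0.6},{"xyz":[13.1,-7.9,8],"spin":0.6},{"xyz":[13.1,-7.9,8.8],"spin":0.6},{"xyz":[13.1,-7.9,8.8],"spin":0.6},{"xyz":[13.1,-7.9,8.8],"spin":0.6}]' 1
python3 - <<'E'
from h import *
a=ctrl.get_image("scene")[:,:,::-1]
cv2.imwrite("pics/s9.png",a)
cv2.imwrite("pics/c9.png",cv2.resize(a[100:210,190:320],None,fx=4.5,fy=4.5,interpolation=2))
go(502.7,-48.2,170,101)
E
```

```text
t: 20.45
ee_pos: [503.4, -48.1, 170.0]
orientation: [1.995, 2.421, 0.009]
ft_force: [0.3, 0.5, 0.8]
width: 0.6
at [503.5 -48.  170.4] az 101.0 q [-0.12  0.32  1.94  0.    0.88 -0.31] F [-0.1  0.2  0.1] w 0.5 t 20.5
xyz cm [-0.   -0.08  0.04] spin 0.0
```

View pics/c9.png

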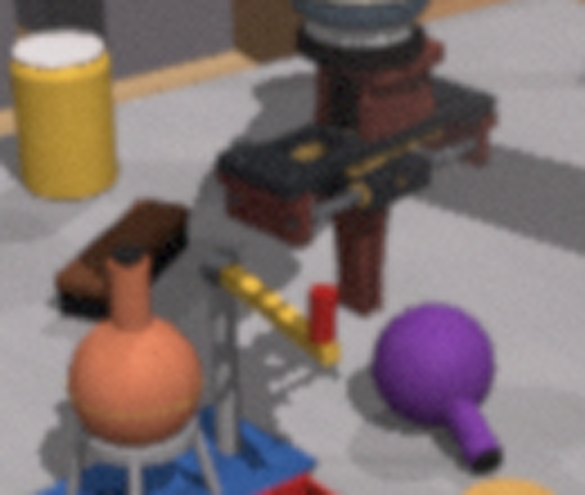

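The crop shows the closed fingers right behind the red knob, on the side away from the flask. Now the push along the arc.

```bash
python3 -m inch '[{"xyz":[0,0.4,0],"spin":2},{"xyz":[0,0.9,0],"spin":4},{"xyz":[-0.1,1.8,0],"spin":8},{"xyz":[-0.3,2.7,0],"spin":12},{"xyz":[-0.5,3.6,0],"spin":16},{"xyz":[-0.8,4.4,0],"spin":20},{"xyz":[-1.1,5.3,0],"spin":24},{"xyz":[-1.5,6.1,0],"spin":28},{"xyz":[-2.0,6.9,0],"spin":32},{"xyz":[-2.5,7.6,0],"spin":36},{"xyz":[-3.0,8.3,0],"spin":40},{"xyz":[-3.6,9.0,0],"spin":44},{"xyz":[-4.3,9.6,0],"spin":48},{"xyz":[-5.0,10.2,0],"spin":52},{"xyz":[-5.4,10.4,0],"spin":54},{"xyz":[-5.7,10.7,0],"spin":56},{"xyz":[-5.7,10.7,0],"spin":56}]' 1
python3 - <<'E'
from h import *
a=ctrl.get_image("scene")[:,:,::-1]
cv2.imwrite("pics/s10.png",a)
go()
H,S,V=cv2.split(cv2.cvtColor(a,cv2.COLOR_BGR2HSV));yy,xx=np.mgrid[:384,:512]
m=((H<6)|(H>174))&(S>180)&(V>70)&(yy<195)&(yy>130)&(xx>200)&(xx<290);print(m.sum(),xx[m].mean(),yy[m].mean())
P=np.array([527.5,-175.8,177.5])
for k in(.25,1.0,1.1,1.19,1.253):
    f=np.radians(101.5)-k;print(k,proj("scene",P+130*np.array([np.cos(f),np.sin(f),0])).round(1))
b=cv2.imread("pics/s9.png");H,S,V=cv2.split(cv2.cvtColor(b,cv2.COLOR_BGR2HSV))
m=((H<6)|(H>174))&(S>180)&(V>70)&(yy<195)&(yy>130)&(xx>200)&(xx<290);print("before",m.sum(),xx[m].mean(),yy[m].mean())
E
```

```text
t: 22.2
ee_pos: [620.1, -83.9, 172.1]
orientation: [2.9, 1.201, 0.014]
ft_force: [0.2, 0.5, 0.2]
width: 0.6
at [619.8 -83.7 171.9] az 45.1 q [-0.15  0.48  1.67  0.    0.98  0.63] F [-0.1 -0.7 -0.1] w 0.5 t 22.25
xyz cm [0. 0. 0.] spin None
68 219.83823529411765 171.41176470588235
0.25 [260.4 169.4]
1.0 [226.  172.8]
1.1 [221.5 172.3]
1.19 [217.6 171.6]
1.253 [215. 171.]
before 52 261.34615384615387 169.57692307692307
```

```bash
python3 -m inch '[{"xyz":[0,0.3,0],"spin":1.3},{"xyz":[0,0.6,0],"spin":2.6},{"xyz":[0,0.9,0],"spin":4},{"xyz":[0,0.9,0],"spin":4},{"xyz":[0,0.9,0],"spin":4}]' 1
python3 -m inch '[{"xyz":[0,0.15,0],"spin":0.6},{"xyz":[0,0.3,0],"spin":1.3},{"xyz":[0,0.3,0],"spin":1.3}]' 1
```

```text
t: 22.75
ee_pos: [626.3, -90.1, 172.0]
orientation: [2.94, 1.101, 0.014]
ft_force: [-0.1, -0.7, -0.2]
width: 0.8
t: 23.05
ee_pos: [628.3, -92.5, 172.0]
orientation: [2.953, 1.067, 0.014]
ft_force: [-0.3, -0.2, -0.5]
width: 0.8
```

```bash
python3 -m inch '[{"xyz":[0,0.1,0],"spin":0.5},{"xyz":[0,0.2,0],"spin":1},{"xyz":[0,0.2,0],"spin":1}]' 1
python3 -m inch '[{"xyz":[0,0.1,0],"spin":0.5},{"xyz":[0,0.2,0],"spin":1},{"xyz":[0,0.2,0],"spin":1}]' 1
python3 - <<'E'
from h import *
a=ctrl.get_image("scene")[:,:,::-1]
cv2.imwrite("pics/s11.png",a)
go()
H,S,V=cv2.split(cv2.cvtColor(a,cv2.COLOR_BGR2HSV));yy,xx=np.mgrid[:384,:512]
m=((H<6)|(H>174))&(S>180)&(V>70)&(yy<195)&(yy>130)&(xx>200)&(xx<290);print(m.sum(),xx[m].mean(),yy[m].mean())
E
```

```text
t: 23.35
ee_pos: [629.7, -94.2, 171.9]
orientation: [2.962, 1.04, 0.014]
ft_force: [0.2, -0.5, -0.6]
width: 0.5
t: 23.65
ee_pos: [631.1, -95.9, 172.0]
orientation: [2.971, 1.014, 0.014]
ft_force: [-0.3, 0.5, -1.3]
width: 0.3
at [631.  -95.8 172. ] az 37.7 q [-0.17  0.5   1.64  0.    0.99  0.74] F [0.1 0.4 0.1] w 0.7 t 23.7
xyz cm [0. 0. 0.] spin None
54 214.09259259259258 170.27777777777777
```

```bash
python3 -m inch '[{"xyz":[0,0.1,0],"spin":0.5},{"xyz":[0,0.2,0],"spin":0.9},{"xyz":[0,0.2,0],"spin":0.9}]' 1
python3 -m inch '[{"xyz":[0,0.1,0],"spin":0.5},{"xyz":[0,0.2,0],"spin":0.9},{"xyz":[0,0.2,0],"spin":0.9}]' 1
```

```text
t: 24.0
ee_pos: [631.4, -96.1, 171.9]
orientation: [-2.981, -0.99, -0.012]
ft_force: [-3.1, 6.9, 3.2]
width: 0.7
t: 24.3
ee_pos: [631.5, -96.1, 171.9]
orientation: [-2.985, -0.965, -0.01]
ft_force: [-5.1, 7.6, 4.6]
width: 0.3
```

The stop is met: there is about 9 N of reaction and no further travel. I'll back off, rise clear and look.

```bash
python3 -m inch '[{"xyz":[0,-1,0],"spin":0},{"xyz":[0,-2.5,0],"spin":0},{"xyz":[0,-4,0],"spin":0},{"xyz":[0,-4,-3],"spin":0},{"xyz":[0,-4,-7],"spin":0},{"xyz":[0,-6,-12],"spin":0},{"xyz":[0,-8,-14],"spin":0},{"xyz":[0,-12,-14],"spin":0},{"xyz":[0,-16,-14],"spin":0},{"xyz":[0,-20,-14],"spin":0},{"xyz":[0,-20,-14],"spin":0}]' 1
python3 - <<'E'
from h import *
a=ctrl.get_image("scene")[:,:,::-1];b=ctrl.get_image("top")[:,:,::-1]
cv2.imwrite("pics/s12.png",a);cv2.imwrite("pics/t12.png",b)
f=lambda i,x,y:cv2.resize(i[y:y+100,x:x+80],None,fx=5,fy=5,interpolation=2)
cv2.imwrite("pics/c12.png",np.hstack([f(a,180,125),f(b,260,130)]))
go()
H,S,V=cv2.split(cv2.cvtColor(a,cv2.COLOR_BGR2HSV));yy,xx=np.mgrid[:384,:512]
m=((H<6)|(H>174))&(S>180)&(V>70)&(yy<195)&(yy>130)&(xx>200)&(xx<290);print(m.sum(),xx[m].mean(),yy[m].mean())
k=np.array([606,-160,99.5]);print([proj(n,k+[0,0,h]).round(1) for n in("scene","top") for h in(0,95)])
E
```

```text
t: 25.4
ee_pos: [510.5, 68.4, 312.4]
orientation: [-2.983, -0.97, -0.009]
ft_force: [-0.2, -0.1, 0.1]
width: 0.5
at [513.1  66.2 312.6] az 35.9 q [0.1  0.16 1.78 0.01 1.2  1.04] F [ 0.3 -0.7  0.1] w 0.5 t 25.5
xyz cm [0. 0. 0.] spin None
70 214.64285714285714 169.9
[array([219.1, 184.3]), array([216.9, 155.7]), array([302.4, 175.4]), array([307. , 167.4])]
```

View pics/c12.png

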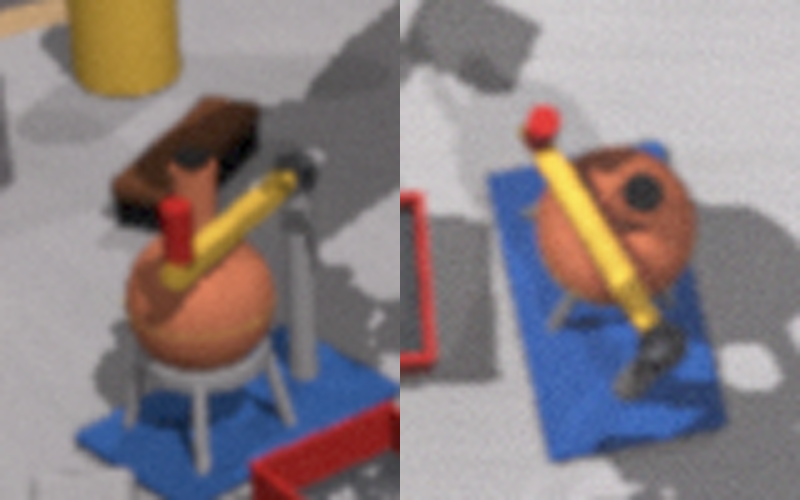

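Both views show the flask seated with the keeper over it. The bar runs from the post beside the neck to the knob, with the knob at scene ≈(214.6,170) against ≈(215,171) predicted for 1.253 rad. The stopper-to-ball offset is about 2° from vertical in the top view, which is inside 6°. Handing in.

```bash
python3 -c "
from workcell import ctrl
print(ctrl.close_job())"
```

```text
the job is handed in; nothing more can be done
None
```

The flask is in the blue stand's ring, let go, and the yellow keeper bar is swung home over it. I handed the job in at about 25.5 s of the 54 s allowed; no verdict was reported.

**What I did:** I gripped the copper flask by its leaning neck, lifted it from the green rest and set it in the ring, still tilted. I then straightened it with two light squeezes of the neck, the second at right angles to the first, and released it. Closed fingers pushed the red knob round to its stop, and I withdrew the arm.

**Last checks:**
- **Flask level:** the final pictures put the neck about 2° from vertical, leaning slightly towards the robot. Reading the ball's edge to within a pixel could make that as much as 4°, against the 6° limit.
- **Flask centred:** I did not measure centring to the millimetre after release. The ball is seated in the ring, within about 1 px of where a centred ball should appear in each view (roughly 2.5 mm).
- **Keeper home:** the push met about 9 N with no further travel. The knob is within about 1 px of its predicted home position.
- **Robot clear:** the arm was well away and the force reading near zero.
- **Other things on the shelf:** I did not measure the bystanders one by one at the end. No move touched them, as far as the pictures and force readings show.

**Disagreement:** the two cameras differed by 4–7 mm in most of the positions I triangulated. I took values between them and relied on the ring to centre the ball and on the force readings.

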